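# Lock a phone in the repair jig with its slotted turn-button

### The arm

A 7-joint arm with a two-finger parallel gripper is mounted at the origin on the work surface. World frame = base frame: x ahead of the robot, y to its left, z up, the work surface at z = 0. Lengths are in m, angles in rad, forces in N, time in s.
With the tool pointing down it reaches from about 0.35 to 0.9 m from the base axis. Payload 7.2 kg.
Tool frame: the origin (TCP) lies between the finger pads; the fingertips stand r.tip_extent ahead of it and the grasp point (between the pads) lies 8 mm behind it (r.tip_extent is the distance from the TCP to the fingertips, in m); z points along the fingers, y is the line along which they close (so a half turn about z gives the same grasp; the last joint's range is limited). The gripper opens to 85 mm and grips with 20 to 120 N. Pads are 22 mm wide; open, the fingers measure 114 mm over their backs; the gripper's body (76 mm by 85 mm) begins 54 mm behind the grasp point. The pads swing forward as they close: fully open they stand 13 mm farther back than shut.
Start: joints at [-0.068, 0.411, -0.013, 1.596, 0.006, 1.134, -0.082], TCP at [0.625, -0, 0.203] pointing down, gripper open.
Joint ranges: [-2.95, 2.95], [-0.29, 1.99], [-1.47, 1.44], [0.14, 2.54], [-1.03, 4.17], [0.13, 1.85], [-2.86, 2.86]. Speed limits (rad/s): [2.39, 2.39, 3.01, 3.01, 3.14, 3.14, 3.14].

### API

Orientations are given as [roll, pitch, yaw] about the fixed x, y, z axes, in that order (R = Rz(yaw) Ry(pitch) Rx(roll)).
In Python, from plant import observe, get_image, close_job, r gives the robot as it stands.
- The arm moves only by the tool carry_out, never from a script. Its argument "series" is a list of rows, each a list of 7 numbers: the shift along the world's x, y, z in cm, then the turn, a rotation vector about the world's x, y, z in degrees, then the opening, from 0 (shut) to 1 (fully open). A call has 1 to 10 rows; each row shifts and turns the commanded pose from where the row before left it; what a row does not reach is not made up. A row lasts 1/10 s, in which the tool goes at most 50 mm and 8.59 degrees, less where a joint would pass 70% of its speed; a pose out of reach is approached as far as the arm can. A call with a gripper value outside its range is refused whole. The fingers move at their own pace and stop on an object; "squeeze" is the grip in N (left out, the last holds). Time passes only in rows, so rows that do not move let the fingers close. It gives the time, the measured TCP pose, the force, the opening and the grip force at its end, in the units of the state.
- observe(): the state, without advancing time (a new reading comes with each control period).
- get_image(name): name is "scene" or "side" or "wrist"; returns a dict with "color" (400x640x3 uint8, red, green, blue), "z_map" (400x640 float32, m along the optical axis (not along the pixel's ray), 0 where there is no reading), "fx", "fy", "cx", "cy" (pixels), "world_from_camera" (4x4, takes a point from camera to world coordinates). Camera axes: x right, y up, looking along -z (the intrinsics and any distortion apply to the point x, -y, -z); pixel columns grow to the right and rows downward; lengths in m; the calibration is good to about 2 mm. A picture is of the moment at which its call begins.
- close_job(): hands the job in; it is judged then, once.
The state is a dict: "time": time; "joint_pos": joint angles; "joint_vel": joint speeds; "joint_torque": joint torques, N m; "tool_pos": TCP position; "tcp_rot": TCP orientation; "contact_force": force on the tool from outside, world axes, zero at the start; "wrist_torque": the same for the moment, N m; "grip_width": finger opening in m; "gripper_force": force on a finger pad.
Only numpy, scipy, OpenCV 4.12 (cv2) and the standard library are available. Lean on these libraries where they do the work, as an engineer would, in place of code of your own. Each camera call takes 0.05 s, during which the arm holds its last target. There are 200 camera calls.

### The job

Lay the phone that lies by itself on the bench into the repair jig, flat between the locating pins (either end first). Then take the big flat screwdriver from its wooden stand, feel its blade into the slot of the jig's turn-button screw and, with the screwdriver, turn it clockwise until the tongue points straight in over the end of the phone; finally put the screwdriver back in its stand, upright and fully down. Set things down rather than dropping them, and leave everything else on the bench where it is.

Things in the scene. Friction and masses are not known exactly. Their poses are not given: they have to be found in the camera images.
- phone: the phone to lock: a black slab 60 x 140 x 14 mm (its x, y, z), about 0.2 kg, lying screen up on the bench apart from the stack of old phones. Origin: centre of its underside; y along its length, z up. It is to be taken across its 60 mm width near the middle.
- jig: the repair jig, fixed to the bench: aluminium plate 12 mm thick, x -60 to +60, y -95 to +135 mm in its own frame; origin on the bench under the middle of the phone's place, y along the phone's length towards the turn-button, whose axis is at x 0, y +104 mm. Steel pins stand around the phone's place: 10 mm thick, tapered tops 39 mm above the bench, at x +-38, y +-50 and at x +-18, y +-78 mm.
- jig_bed (a point): centre of the top of the jig's black rubber bed (40 x 126 mm), 30 mm above the bench; axes as the jig's. The phone's origin belongs here, its y along the jig's y (either way round); it has 3 mm of play to each side between the pins and overhangs the bed by 10 mm on each long side, with room for fingers there.
- clamp (a joint): angle (rad) of the turn-button, growing clockwise from above: a dark steel tongue 18 x 6 mm, tip 62 mm from its axis, underside 48 mm above the bench (4 mm over the laid phone), a round slotted screw head on it. At 0 the tongue points along the jig's +x, clear of the phone; at 1.57 along its -y, straight over the phone; stops at 0 and 1.62. Starts 0 to 0.35. Stays where left; turns with 0.06 N m.
- slot (a point): centre of the floor of the slot in the turn-button's screw head, on the turning axis, 57 mm above the bench. The slot runs along the tongue (this point's x, which turns with it): 23 mm long, closed at its ends, 6 mm wide, 7 mm deep, so a blade 3 mm thick turns idly by some 0.2 rad; the head is 35 mm across, its top 64 mm above the bench. z up.
- driver: flat screwdriver, 182 mm, 0.14 kg, blade down in the stand. Origin: on its axis at the underside of the collar (42 mm across, 8 mm thick) that rests on the stand; z up. Above, a wooden handle of oblong section, 32 mm (x) by 22 mm (y), up to 102 mm above the origin; grip the 22 mm. Below, a 9 mm shaft and a blade 16 mm wide (along x, like the handle), 3 mm thick, edge 80 mm below the origin.
- driver_tip (a point): the middle of the screwdriver's blade edge, 80 mm below the collar's underside; axes as the screwdriver's.
- stand: the screwdriver's stand, a wooden block 70 x 70 x 90 mm fixed to the bench, with one vertical round hole of 29 mm (mouth bevelled by 3 mm), 86 mm deep, in the middle of its top. Origin: centre of its underside.
- stand_top (a point): the centre of the mouth of the hole, on the stand's top, 90 mm above the bench: the screwdriver's origin rests here (any yaw).
- solvent: bystander: amber bottle, 62 mm across, 130 mm high; origin under its centre.
- flux: bystander: low glass jar with a steel cap, 56 mm across, 45 mm high; origin under its centre.
- dropper: bystander: slim white bottle, 44 mm across, 110 mm high; origin under its centre.
- meter: bystander: blue multimeter, 85 x 150 x 34 mm, 46 mm high with its knob; origin under its centre.
- brush: bystander: thin black cleaning brush, 150 x 14 x 16 mm, lying; origin under its centre.
- spudger: bystander: flat prying tool, 170 x 12 x 8 mm, lying; origin under its middle.
Not all that is in view belongs to the job. Several things have the shape of the phone; the one meant has the colours described above.

How it is judged:
By the outcome, as a careful person would: the job done as asked, in the order asked, and still so for the second after the job is handed in, with the robot touching nothing.
It also fails if it takes over 64 s, if anything falls off the work surface, if the arm or the gripper's body presses on something with over 40 N, if the wrist force passes 120 N, or if a joint passes its speed limit or range.

## Working session

There is one attempt and no reset: what is moved stays moved. The work goes in short steps, Python scripts to look and compute and a tool call to move; the robot and the scene stay as the last step left them, time stands still between calls to the robot, and variables do not carry over. Pictures are saved under pics/ and viewed, at most 10 in all, crops included, and the job is handed in when it is done.

Besides the shell and the picture viewer there is one more tool, called as name(argument=value, ...) on one line, values as JSON. carry_out: Moves the arm, as the interface text tells. Its arguments: {"type":"object","properties":{"series":{"type":"array","items":{"type":"array","items":{"type":"number"}}},"squeeze":{"type":"number"}},"required":["series"]}

```bash
mkdir -p pics; ls; cat > h.py <<'E'
import numpy as np, cv2
from plant import observe, get_image, r
def save(im,n,crop=None,s=1):
    c=im["color"][:,:,::-1]
    if crop: x0,y0,x1,y1=crop; c=c[y0:y1,x0:x1]
    if s!=1: c=cv2.resize(c,None,fx=s,fy=s,interpolation=cv2.INTER_CUBIC)
    cv2.imwrite("pics/"+n,c)
def ray(im,u,v):
    d=np.array([(u-im["cx"])/im["fx"],-(v-im["cy"])/im["fy"],-1.])
    T=np.array(im["world_from_camera"]); return T[:3,3],T[:3,:3]@d
def onplane(im,u,v,z):
    o,d=ray(im,u,v); return o+d*(z-o[2])/d[2]
def cloud(im):
    v,u=np.mgrid[0:400,0:640]; z=im["z_map"]
    P=np.stack([(u-im["cx"])/im["fx"]*z,-(v-im["cy"])/im["fy"]*z,-z],-1)
    T=np.array(im["world_from_camera"]); W=P@T[:3,:3].T+T[:3,3]; W[z==0]=np.nan; return W
E
python3 - <<'E'
from h import *
for n in ["scene","side","wrist"]:
    im=get_image(n); save(im,n+"0.png"); print(n,im["fx"],im["cx"],im["cy"],{k:v for k,v in im.items() if k not in("color","z_map","fx","fy","cx","cy")})
o=observe(); print(o, r.tip_extent)
E
```

```text
pics
scene 433.5282033988891 317.26527557745175 199.2543312778844 {'world_from_camera': array([[-0.66849433, -0.43448893,  0.60360144,  1.32576843],
       [ 0.74365093, -0.37967099,  0.55030285,  0.59685495],
       [-0.00993054,  0.81674311,  0.576916  ,  0.81451601],
       [ 0.        ,  0.        ,  0.        ,  1.        ]])}
side 465.4562598907629 326.84815353262735 203.4615622485705 {'world_from_camera': array([[ 0.96842936,  0.1270749 , -0.21446806,  0.22481966],
       [-0.24835471,  0.56619036, -0.78596973, -1.30026059],
       [ 0.02155272,  0.81442031,  0.57987501,  0.98796616],
       [ 0.        ,  0.        ,  0.        ,  1.        ]])}
wrist 279.1146309291546 314.9093359756817 201.45761152366893 {'world_from_camera': array([[ 9.99999872e-01, -3.08722798e-04,  4.01586158e-04,
         6.25541281e-01],
       [ 1.88351768e-04,  9.62585904e-01,  2.70976646e-01,
         6.87387796e-02],
       [-4.70217843e-04, -2.70976536e-01,  9.62585838e-01,
         3.74173280e-01],
       [ 0.00000000e+00,  0.00000000e+00,  0.00000000e+00,
         1.00000000e+00]])}
{'time': 0.15, 'joint_pos': array([-0.06821909,  0.41176486, -0.0127358 ,  1.59681645,  0.00558314,
        1.13428877, -0.08218493]), 'joint_vel': array([ 0.0004208 , -0.00346668,  0.00017765, -0.00363122,  0.00042808,
        0.0018355 , -0.00092398]), 'joint_torque': array([ 8.68001844e-04, -6.01035547e+01,  6.82709701e-01, -2.99646127e+01,
        1.39312408e-02,  7.85868731e-03, -1.85852571e-05]), 'tool_pos': array([ 6.24601837e-01, -1.94710550e-06,  2.02230261e-01]), 'tcp_rot': array([-3.14035193e+00,  6.16531406e-05,  1.57086867e+00]), 'contact_force': array([ 1.01316876,  0.36063186, -0.56843876]), 'wrist_torque': array([ 0.01060855, -0.02749029, -0.00861479]), 'gripper_force': 0.0, 'grip_width': 0.08553313692407381} 0.011
```

View pics/scene0.png

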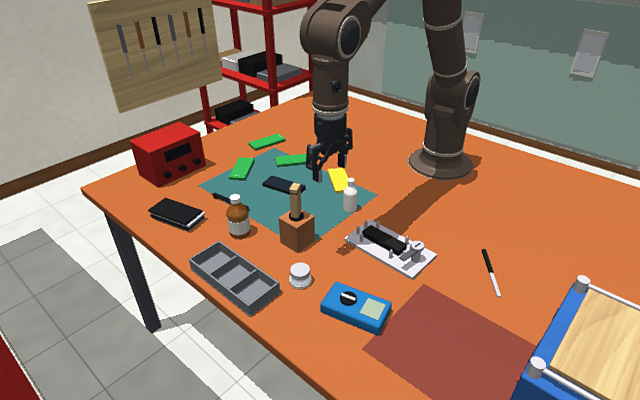

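View pics/side0.png

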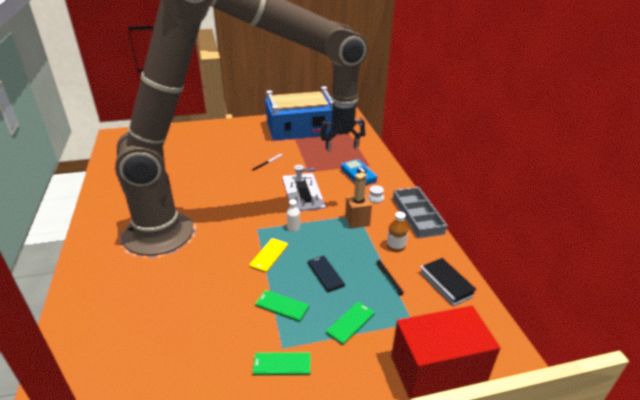

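Scene view candidates: the black slab alone on the mat at (284,185) (side view 326,273), the stack of dark phones at (177,213), green phones at (242,168), (267,142) and (291,159), and a yellow one at (339,180). The jig's black bed is at (385,238). I choose the slab on the mat and will check it in a close crop. The stand is at (297,230) and the jig at (390,245), with its button at (417,250).

```bash
cat > m.py <<'E'
from h import *
def rect(im,mask,z):
    cs,_=cv2.findContours(mask.astype(np.uint8),cv2.RETR_EXTERNAL,cv2.CHAIN_APPROX_NONE)
    c=max(cs,key=cv2.contourArea)[:,0]
    P=np.array([onplane(im,u,v,z)[:2] for u,v in c],np.float32)
    (cx,cy),(w,h),a=cv2.minAreaRect(P*1000); 
    if w>h: a+=90; w,h=h,w   # a+90 = direction of long side
    return np.round([cx,cy,w,h,(a+90)%180],1)
E
python3 - <<'E'
from m import *
import cv2
a=get_image("side"); b=get_image("scene")
save(a,"side_crop.png",(260,150,480,320),3.5)
def box(m,x0,y0,x1,y1):
    k=np.zeros((400,640),bool);k[y0:y1,x0:x1]=1; return m&k
for n,im,bx in(("side",a,(300,250,350,295)),("scene",b,(260,172,306,194))):
    g=im["color"].max(2); print(n,"phone",rect(im,box(g<60,*bx),.014))
for n,im,bx in(("side",a,(270,150,350,215)),("scene",b,(335,215,445,280))):
    W=cloud(im); hsv=cv2.cvtColor(im["color"],cv2.COLOR_RGB2HSV)
    m=box((hsv[...,1]<60)&(hsv[...,2]>120)&(np.abs(W[...,2]-.012)<.006),*bx); print(n,"jig",rect(im,m,.012),m.sum())
    m=box(W[...,2]>.052,*bx); print(" high pts",np.nanmedian(W[m],0),m.sum())
for n,im,bx in(("side",a,(340,190,376,230)),("scene",b,(275,200,320,255))):
    W=cloud(im); m=box(np.abs(W[...,2]-.090)<.004,*bx); print(n,"stand top",rect(im,m,.09),m.sum())
W=cloud(b); m=box(W[...,2]>.15,285,175,305,215)
print("handle",np.nanmedian(W[m],0),np.nanmax(W[m][:,2]))
E
```

```text
side phone [ 472.8 -339.8   51.5  139.6  124.2]
scene phone [ 505.5 -316.4   66.1  120.6  101.7]
side jig [516.1 121.3 120.  237.3  88.7] 677
 high pts [ 0.50533586 -0.0742957   0.07406371] 273
scene jig [523.2 131.2 120.  228.6  89.7] 1339
 high pts [0.53009337 0.21194726 0.05969638] 168
side stand top [664.  -89.2  71.7  74.   90.1] 168
scene stand top [668.4 -80.4  73.   73.7  88.1] 259
handle [ 0.6749899  -0.0774001   0.17672307] 0.1923449241225289
```

View pics/side_crop.png

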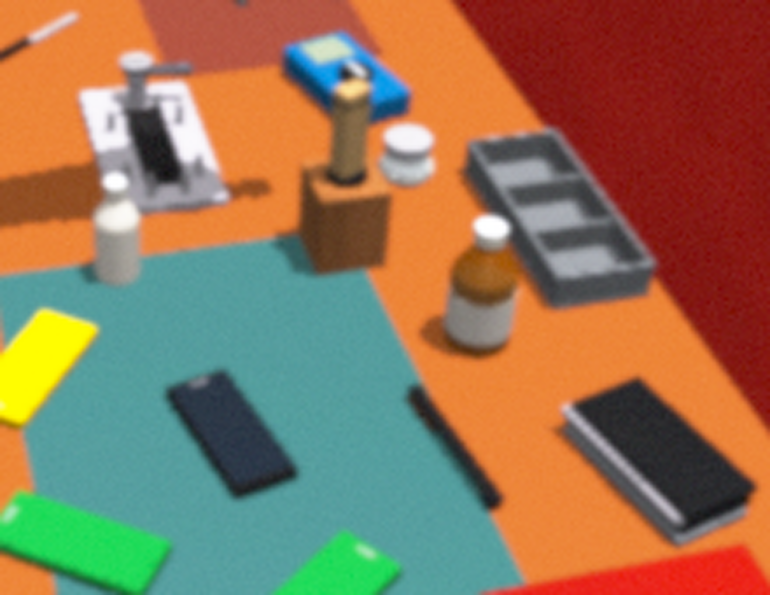

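The crop confirms the black, screen-up slab, which is at about (0.487,-0.325). I'm going above it for a close look.

carry_out(series=[[0,-1,4,0,0,0,1],[-1.5,-4,4,0,0,0,1],[-2,-4.5,0,0,0,0,1],[-2,-4.5,0,0,0,0,1],[-2,-4.5,0,0,0,0,1],[-2,-4.5,0,0,0,0,1],[-2,-4.5,0,0,0,0,1],[-2,-4.5,0,0,0,0,1],[0,0,0,0,0,0,1],[0,0,0,0,0,0,1]])

```text
time: 1.25
tool_pos: [0.4913, -0.3155, 0.277]
tcp_rot: [-3.142, -0.0, 1.567]
contact_force: [0.3, 0.9, 0.5]
grip_width: 0.0852
gripper_force: 0.0
```

```bash
python3 - <<'E'
from m import *
a=get_image("wrist"); save(a,"w1.png")
W=cloud(a);o=observe();print(o["tool_pos"],o["tcp_rot"])
g=a["color"].max(2); h=cv2.cvtColor(a["color"],cv2.COLOR_RGB2HSV)
m=(g<75)&(np.hypot(W[...,0]-.487,W[...,1]+.325)<.11)&(W[...,2]<.03)
m=cv2.morphologyEx(m.astype(np.uint8),cv2.MORPH_CLOSE,np.ones((5,5)))
print(rect(a,m,.014),m.sum(), np.nanmedian(W[m>0],0))
E
```

```text
[ 0.49228029 -0.31381344  0.27694183] [ 3.14150593e+00 -6.98550748e-04  1.57037036e+00]
[ 459.2 -256.3    4.2   12.9   17.6] 25 [ 0.45801004 -0.25683082  0.01441815]
```

View pics/w1.png

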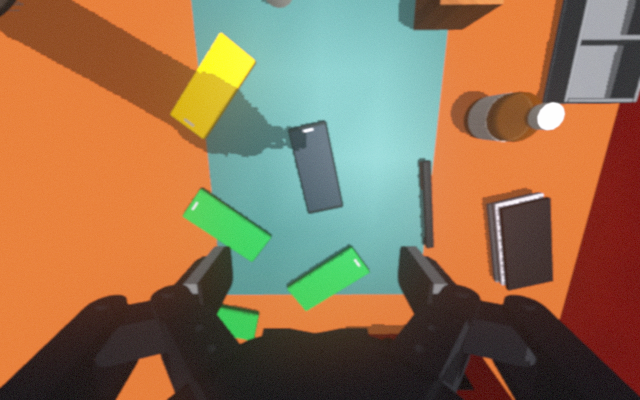

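The phone is at (315,167), screen up, long axis tilted slightly; the brush lies at (426,202). Next I measure it by low saturation and compute the jig, button and stand later.

```bash
python3 - <<'E'
from m import *
a=get_image("wrist")
g=a["color"].astype(int); m=((g.max(2)-g.min(2))<45)&(g.max(2)<130); k=np.zeros_like(m);k[112:222,280:352]=1
m=cv2.morphologyEx((m&k).astype(np.uint8),cv2.MORPH_OPEN,np.ones((5,5)))
m=cv2.morphologyEx(m,cv2.MORPH_CLOSE,np.ones((9,9)))
print(rect(a,m,.014),m.sum(), np.nanmedian(cloud(a)[m>0],0))
E
```

```text
[ 488.5 -315.9   59.5  144.9  107.8] 2091 [ 0.48250923 -0.33186276  0.01484374]
```

```bash
python3 - <<'E'
from m import *
a=get_image("wrist")
P=np.array([onplane(a,u,v,.014)[:2]*1000 for u,v in [(289,128),(326,121),(343,206),(309,213)]]);print(P,P.mean(0))
print(np.degrees(np.arctan2(*(P[0]+P[1]-P[2]-P[3])[::-1])),np.linalg.norm(P[0]+P[1]-P[2]-P[3])/2,np.linalg.norm(P[0]-P[1]))
E
```

```text
[[ 454.93354901 -251.37480184]
 [ 510.58051861 -241.14576175]
 [ 539.8697902  -373.93147757]
 [ 484.52684526 -385.9629411 ]] [ 497.47767577 -313.10374556]
102.41974717520995 136.89040797121754 56.57931147165454
```

carry_out(series=[[0.5,0.1,-4,0,0,6.2,1],[0,0,-4.5,0,0,6.2,1],[0,0,-4.5,0,0,0,1],[0,0,-4,0,0,0,1],[0,0,0,0,0,0,0.85],[0,0,0,0,0,0,0.85]])

```text
time: 2.0
tool_pos: [0.4979, -0.3122, 0.1075]
tcp_rot: [-3.141, -0.001, 1.789]
contact_force: [0.1, -0.1, 0.5]
grip_width: 0.0726
gripper_force: 0.0
```

```bash
python3 - <<'E'
from m import *
a=get_image("wrist"); save(a,"w2.png"); o=observe();print(o["tool_pos"],o["tcp_rot"],o["grip_width"])
W=cloud(a)
R=np.array(a["world_from_camera"])
from scipy.spatial.transform import Rotation as Ro
T=Ro.from_euler("xyz",o["tcp_rot"]).as_matrix()
L=(W-o["tool_pos"])@T
for s in(-1,1):
    m=(np.abs(L[...,0])<.012)&(s*L[...,1]>.02)&(s*L[...,1]<.07)&(L[...,2]>-.05)&(L[...,2]<.04)
    q=L[m];print(s,m.sum(),np.round(np.percentile(q[:,2],[50,90,98,100]),4) if len(q) else 0)
E
```

```text
[ 0.49875727 -0.31302116  0.1089244 ] [3.13982648e+00 1.20169367e-03 1.78852615e+00] 0.07253387718409635
-1 443 [-0.0447 -0.0393 -0.0373 -0.0357]
1 431 [-0.0448 -0.0395 -0.0371 -0.0361]
```

View pics/w2.png

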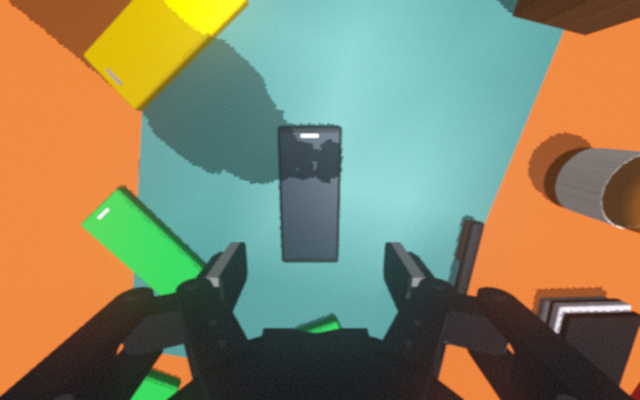

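Phone at cols 279–341, rows 125–262, aligned with the image axis; its middle (310) is about 5 px left of the finger midline (315).

```bash
python3 - <<'E'
from m import *
a=get_image("wrist")
P=np.array([onplane(a,u,v,.014)[:2]*1000 for u,v in [(278.5,126),(341.5,126),(339,262),(282,262)]]);print(P,P.mean(0))
d=P[0]+P[1]-P[2]-P[3];print(np.degrees(np.arctan2(d[1],d[0])),np.linalg.norm(d)/2,np.linalg.norm(P[0]-P[1]),np.linalg.norm(P[2]-P[3]))
W=cloud(a);print(W[290,330],W[245:256:5,388])
E
```

```text
[[ 452.95222769 -255.89065731]
 [ 509.72750094 -243.32121601]
 [ 540.72336889 -378.86719707]
 [ 481.79016809 -391.82052842]] [ 496.2983164  -317.47489971]
102.42938374925232 138.99570400865744 58.15000006576231 60.3399614656463
[ 0.54188285 -0.4220179   0.00104561] [[ 0.53232132 -0.29451309  0.15470278]
 [ 0.5327229  -0.29671034  0.15565233]
 [ 0.53340023 -0.2992001   0.15589085]]
```

```bash
python3 - <<'E'
from m import *
o=observe();t=o["tool_pos"];print(t)
for n in("scene","side","wrist"):
    a=get_image(n);W=cloud(a)
    m=(np.hypot(W[...,0]-t[0],W[...,1]-t[1])<.07)&(W[...,2]>.05)
    q=W[m];i=np.argsort(q[:,2])[:6] if len(q) else [];print(n,m.sum(),np.round(q[i],3), np.argwhere(m)[i])
E
```

```text
[ 0.49908739 -0.31350469  0.1095843 ]
scene 4165 [[ 0.529 -0.298  0.145]
 [ 0.54  -0.3    0.145]
 [ 0.457 -0.313  0.146]
 [ 0.462 -0.317  0.146]
 [ 0.541 -0.308  0.146]
 [ 0.462 -0.326  0.147]] [[155 277]
 [156 274]
 [145 290]
 [145 288]
 [155 272]
 [144 286]]
side 5178 [[ 0.461 -0.33   0.147]
 [ 0.536 -0.311  0.148]
 [ 0.534 -0.307  0.149]
 [ 0.532 -0.303  0.149]
 [ 0.463 -0.333  0.15 ]
 [ 0.458 -0.332  0.15 ]] [[241 316]
 [233 340]
 [232 339]
 [231 338]
 [241 317]
 [241 315]]
wrist 49654 [[ 0.464 -0.323  0.147]
 [ 0.464 -0.323  0.147]
 [ 0.463 -0.317  0.147]
 [ 0.464 -0.324  0.147]
 [ 0.534 -0.3    0.147]
 [ 0.463 -0.319  0.148]] [[259 246]
 [260 246]
 [250 245]
 [262 246]
 [247 384]
 [254 245]]
```

Cameras put the fingertips about 37 mm behind the reported TCP, which the interface text doesn't match. I'll descend to TCP 15 mm, which is safe either way, and look again.

carry_out(series=[[-0.25,-0.45,-3,0,0,0,0.95],[0,0,-3,0,0,0,0.95],[0,0,-2,0,0,0,0.95],[0,0,-1.4,0,0,0,0.95],[0,0,0,0,0,0,0.95],[0,0,0,0,0,0,0.95]])

```text
time: 2.85
tool_pos: [0.4953, -0.3181, 0.014]
tcp_rot: [3.141, 0.001, 1.787]
contact_force: [0.9, -0.4, -0.3]
grip_width: 0.0812
gripper_force: 0.0
```

```bash
cat > tips.py <<'E'
from m import *
o=observe();t=o["tool_pos"];print(t,o["tcp_rot"],o["contact_force"])
a=get_image("side");W=cloud(a);save(a,"s_%d.png"%(o["time"]*100),(220,120,420,320),3)
m=(np.hypot(W[...,0]-t[0],W[...,1]-t[1])<.07)&(W[...,2]>.02)
q=W[m];i=np.argsort(q[:,2])[:6];print(np.round(q[i],3))
E
python3 tips.py; ls pics
```

```text
[ 0.49528978 -0.31805658  0.01400503] [3.14072534e+00 7.57285561e-04 1.78718199e+00] [ 0.85198103 -0.4367154  -0.34753075]
[[ 0.483 -0.356  0.02 ]
 [ 0.509 -0.327  0.02 ]
 [ 0.513 -0.367  0.021]
 [ 0.534 -0.31   0.055]
 [ 0.451 -0.339  0.055]
 [ 0.533 -0.301  0.056]]
s_285.png
scene0.png
side0.png
side_crop.png
w1.png
w2.png
wrist0.png
```

View pics/s_285.png

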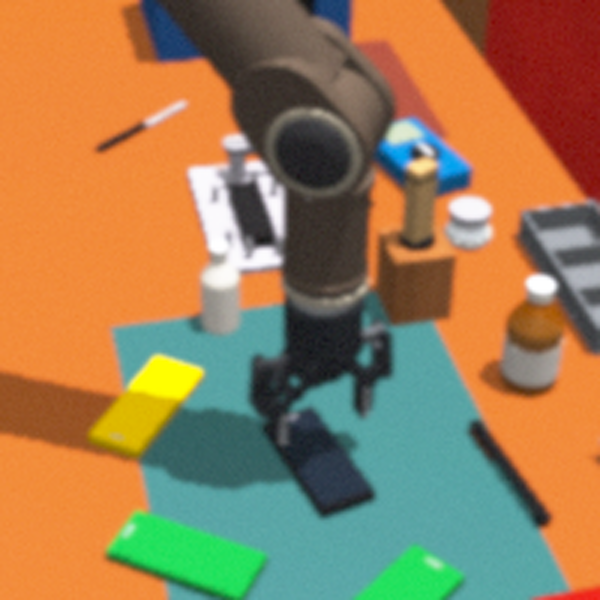

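The picture shows the fingers still about 5 cm above the bench, beside the phone at (320,460). So the reported TCP lies about 40 mm too far along the tool axis. I'm using the cameras for height and going down in stages while watching the force.

carry_out(series=[[0.1,0,-1.5,0,0,0,0.95],[0,0,-1,0,0,0,0.95],[0,0,-0.7,0,0,0,0.95],[0,0,0,0,0,0,0.95],[0,0,0,0,0,0,0.95]])

```text
time: 3.4
tool_pos: [0.4955, -0.3176, -0.0192]
tcp_rot: [-3.141, -0.0, 1.787]
contact_force: [0.9, 0.3, -0.3]
grip_width: 0.0808
gripper_force: 0.0
```

```bash
sed -i 's/>.02)$/>.02)\&(np.abs((W[...,0]-t[0])*np.cos(t[2]*0+.2164)+(W[...,1]-t[1])*np.sin(.2164))>.034)/' tips.py; python3 tips.py
```

```text
[ 0.49550752 -0.31762288 -0.0192295 ] [-3.14109046e+00 -4.05590698e-04  1.78721619e+00] [ 0.92347061  0.28326306 -0.3205168 ]
[[ 0.458 -0.334  0.022]
 [ 0.449 -0.334  0.023]
 [ 0.533 -0.306  0.024]
 [ 0.455 -0.336  0.024]
 [ 0.538 -0.321  0.024]
 [ 0.451 -0.337  0.026]]
```

carry_out(series=[[0,0,-0.6,0,0,0,0.95],[0,0,-0.5,0,0,0,0.95],[0,0,0,0,0,0,0.8],[0,0,0,0,0,0,0.65],[0,0,0,0,0,0,0.6],[0,0,0,0,0,0,0.5],[0,0,0,0,0,0,0.5]], squeeze=35)

```text
time: 4.15
tool_pos: [0.4956, -0.3177, -0.03]
tcp_rot: [-3.141, -0.0, 1.787]
contact_force: [0.4, -0.2, -1.5]
grip_width: 0.059
gripper_force: 38.8
```

carry_out(series=[[0,0,3,0,0,0,0.5],[0,0,5,0,0,0,0.5],[0,0,5,0,0,0,0.5],[0.4,4.2,5,0,0,-4.1,0.5],[0.4,4.2,4,0,0,-4.1,0.5],[0.4,4.2,3,0,0,-4.2,0.5],[0.4,4.2,0,0,0,0,0.5],[0.4,4.2,0,0,0,0,0.5],[0.4,4.2,0,0,0,0,0.5],[0.2,3.6,0,0,0,0,0.5]])

```text
time: 5.15
tool_pos: [0.5199, -0.0444, 0.2018]
tcp_rot: [3.141, -0.0, 1.572]
contact_force: [-0.1, 0.0, -2.6]
grip_width: 0.0592
gripper_force: 39.7
```

carry_out(series=[[0,0,0,0,0,0,0.5],[0,0,0,0,0,0,0.5]])

```text
time: 5.35
tool_pos: [0.5198, -0.046, 0.2015]
tcp_rot: [-3.141, 0.0, 1.573]
contact_force: [-0.0, 0.0, -1.7]
grip_width: 0.0592
gripper_force: 39.7
```

```bash
python3 - <<'E'
from m import *
o=observe();print(o["tool_pos"],o["tcp_rot"],o["gripper_force"],o["grip_width"])
a=get_image("wrist");save(a,"w3.png"); np.savez("w3.npz",**a)
E
```

```text
[ 0.5198468  -0.04604403  0.20154103] [-3.14128633e+00  1.22701007e-04  1.57317215e+00] 39.65831279754639 0.059191991135110464
```

View pics/w3.png

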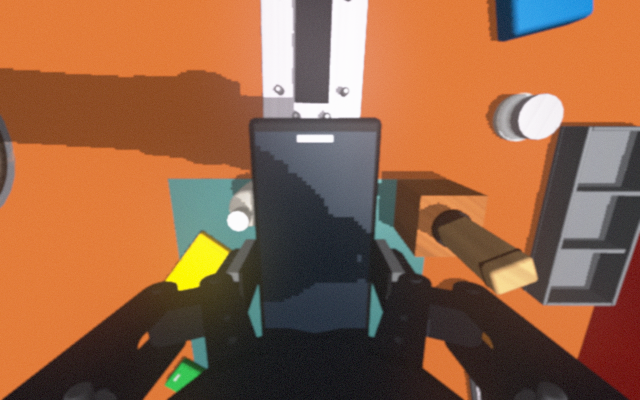

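The jig's bed is at cols 296–331, with pins at (279,89), (343,91), (297,115) and (326,115). The held phone is level and straight. The stand and driver are at (450,220), with the handle top at (514,273).

```bash
python3 - <<'E'
from m import *
a=dict(np.load("w3.npz"))
f=lambda u,v,z:np.round(onplane(a,u,v,z)[:2]*1000,1)
print("pins",[f(u,v,.036) for u,v in[(279,89),(343,91),(297,115),(326,115)]])
print("plate l/r",f(262,50,.012),f(366,50,.012),"bed",f(296,50,.03),f(331,50,.03),"bed end",f(313,103,.03))
P=[f(u,v,.2455) for u,v in[(250,121),(380,121)]];print("phone",P,f(315,121,.2455),f(317,330,.2455))
g=a["color"].astype(int)
for v in (20,40,60,80):
    row=g[v]; b=row.max(1); s=(row.max(1)-row.min(1)); dk=[u for u in range(285,345) if b[u]<90]; pl=[u for u in range(230,400) if s[u]<40]
    print(v,min(dk),max(dk),min(pl),max(pl), f((min(dk)+max(dk))/2,v,.03),f((min(pl)+max(pl))/2,v,.012))
W=cloud(a); print(W[120:140:6,315], np.nanmedian(W[150:250,280:350].reshape(-1,3),0))
print("handle top",f(514,273,.192), np.round(W[270:277:3,514],3))
E
```

```text
pins [array([480.1,  59.4]), array([552.4,  57.5]), array([500. ,  31.5]), array([533.5,  31.5])]
plate l/r [458.8 104.5] [580.2 104.8] bed [499.6 100.5] [538.4 100.6] bed end [518.5  45. ]
phone [array([492. ,  23.5]), array([549.3,  23.6])] [520.6  23.5] [522.  -86.5]
20 298 327 261 366 [517.9 129.8] [518.9 135.4]Traceback (most recent call last):
  File "<stdin>", line 10, in <module>
ValueError: min() iterable argument is empty
```

carry_out(series=[[-0.1,3.9,0,0,0,0,0.5],[-0.1,3.9,0,0,0,0,0.5],[0,3.9,-3,0,0,0,0.5],[0,3.8,-3,0,0,0,0.5],[0,0,-4,0,0,0,0.5],[0,0,-4,0,0,0,0.5],[0,0,0,0,0,0,0.5],[0,0,0,0,0,0,0.5]])

```text
time: 6.2
tool_pos: [0.5182, 0.1067, 0.0619]
tcp_rot: [-3.14, 0.001, 1.569]
contact_force: [0.7, -0.1, -1.7]
grip_width: 0.0586
gripper_force: 40.0
```

```bash
python3 - <<'E'
from m import *
o=observe();print(o["tool_pos"],o["tcp_rot"],o["gripper_force"],o["contact_force"])
a=get_image("wrist"); np.savez("w4.npz",**a); save(a,"w4.png",(160,0,480,240),2.5)
E
```

```text
[0.51819039 0.10665964 0.06187577] [-3.14027074e+00  9.00410087e-04  1.56871846e+00] 40.01078903675079 [ 0.67703541 -0.05776702 -1.6844123 ]
```

View pics/w4.png

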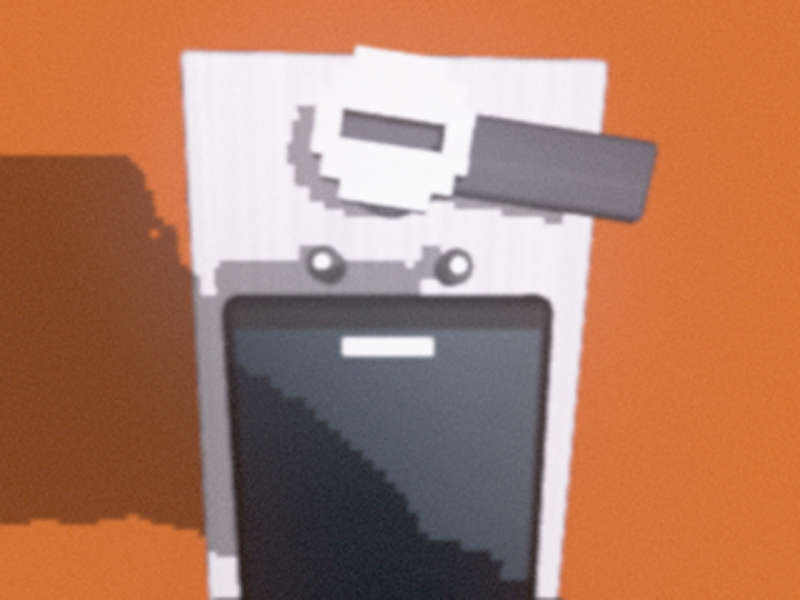

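Pins are at crop (322,262) and (457,265), the phone's end is at row 298, and the slot centre is at (392,131), sloping about 10°. The plate edge shows a jig yaw of about -1.4°.

```bash
python3 - <<'E'
from m import *
a=dict(np.load("w4.npz"))
f=lambda u,v,z:np.round(onplane(a,160+u/2.5,v/2.5,z)[:2]*1000,1)
p1,p2=f(322,262,.037),f(457,265,.037); print("pins",p1,p2); 
e=[f(182,52,.012),f(607,62,.012)];print("edge",e,np.mean(e,0))
th=np.radians(-1.4); y=np.array([-np.sin(th),np.cos(th)])
print("jig from pins",(p1+p2)/2-78*y,"from edge",np.mean(e,0)-135*y)
s=[f(342,122,.064),f(443,140,.064)]; print("slot",f(392,131,.064),f(392,131,.060)); print("jig from slot",f(392,131,.062)-104*y)
P=[f(224,298,.106),f(552,298,.106)];print("phone end",P,np.mean(P,0),"centre",np.mean(P,0)-[0,70])
W=cloud(a);print("ztop",np.nanmedian(W[145:200,250:350].reshape(-1,3),0))
E
```

```text
pins [501.9 187.1] [537.9 186.2]
edge [array([462.1, 244.1]), array([581. , 241.4])] [521.55 242.75]
jig from pins [517.9942901 108.6732838] from edge [518.25165595 107.79029888]
slot [520.4 212.7] [520.4 213.6]
jig from slot [517.85905347 109.23104506]
phone end [array([490.6, 177.1]), array([548.3, 177. ])] [519.45 177.05] centre [519.45 107.05]
ztop [0.51214976 0.15374304 0.10681671]
```

carry_out(series=[[-0.15,0.15,-1.5,0,0,-1.4,0.5],[0,0,-1.5,0,0,0,0.5],[0,0,-1.2,0,0,0,0.5],[0,0,-0.6,0,0,0,0.5],[0,0,-0.4,0,0,0,0.5],[0,0,-0.3,0,0,0,0.5],[0,0,0,0,0,0,0.5]])

```text
time: 6.95
tool_pos: [0.5167, 0.1096, 0.0068]
tcp_rot: [3.141, -0.0, 1.546]
contact_force: [-0.1, 0.5, -2.0]
grip_width: 0.0589
gripper_force: 40.0
```

carry_out(series=[[0,-0.1,-0.2,0,0,0,0.5],[0,0,-0.2,0,0,0,0.5],[0,0,-0.1,0,0,0,0.5],[0,0,-0.1,0,0,0,0.5],[0,0,0,0,0,0,0.5]])

```text
time: 7.45
tool_pos: [0.5165, 0.1086, 0.0005]
tcp_rot: [-3.141, 0.0, 1.546]
contact_force: [0.1, -0.4, -1.5]
grip_width: 0.059
gripper_force: 40.0
```

```bash
python3 - <<'E'
from m import *
o=observe();print(o["tool_pos"],o["tcp_rot"],o["gripper_force"],o["contact_force"])
a=get_image("wrist");W=cloud(a);print("ztop",np.nanmedian(W[145:200,270:350].reshape(-1,3),0))
E
```

```text
[0.5164644  0.1086063  0.00054496] [-3.14141476e+00  6.72852630e-05  1.54646488e+00] 40.00616133213043 [ 0.06528914 -0.3778228  -1.52516725]
ztop [0.51603714 0.15571548 0.04552665]
```

carry_out(series=[[0,0,-0.1,0,0,0,0.5],[0,0,-0.1,0,0,0,0.5],[0,0,0,0,0,0,0.5]])

```text
time: 7.8
tool_pos: [0.5167, 0.1086, -0.0001]
tcp_rot: [3.141, -0.0, 1.546]
contact_force: [-4.1, -1.7, 12.7]
grip_width: 0.0591
gripper_force: 41.7
```

carry_out(series=[[0,0,0.1,0,0,0,0.7],[0,0,0,0,0,0,0.8],[0,0,0,0,0,0,0.95],[0,0,0,0,0,0,0.95],[0,0,3,0,0,0,0.95],[0,0,5,0,0,0,0.95],[0,0,5,0,0,0,0.95],[0,0,5,0,0,0,0.95],[0,0,0,0,0,0,0.95],[0,0,0,0,0,0,0.95]])

```text
time: 8.8
tool_pos: [0.5173, 0.1088, 0.181]
tcp_rot: [3.139, -0.001, 1.546]
contact_force: [0.0, 0.8, -0.3]
grip_width: 0.0811
gripper_force: 0.0
```

```bash
python3 - <<'E'
from m import *
o=observe();print(o["tool_pos"],o["tcp_rot"],o["contact_force"])
a=get_image("wrist"); np.savez("w5.npz",**a); save(a,"w5.png",(100,0,600,300),1.6)
W=cloud(a)
m=(np.abs(W[...,0]-.518)<.028)&(np.abs(W[...,1]-.1087)<.066)&(W[...,2]>.035)&(W[...,2]<.06)
q=W[m];A=np.c_[q[:,:2]-[.518,.1087],np.ones(len(q))];c=np.linalg.lstsq(A,q[:,2],rcond=None)[0];print("plane slopes,z",c,m.sum())
E
```

```text
[0.51727218 0.10878534 0.1809942 ] [ 3.13863899e+00 -8.56903063e-04  1.54630679e+00] [ 0.04044458  0.82201337 -0.31167657]
plane slopes,z [0.00081965 0.00176684 0.04496154] 5614
```

View pics/w5.png

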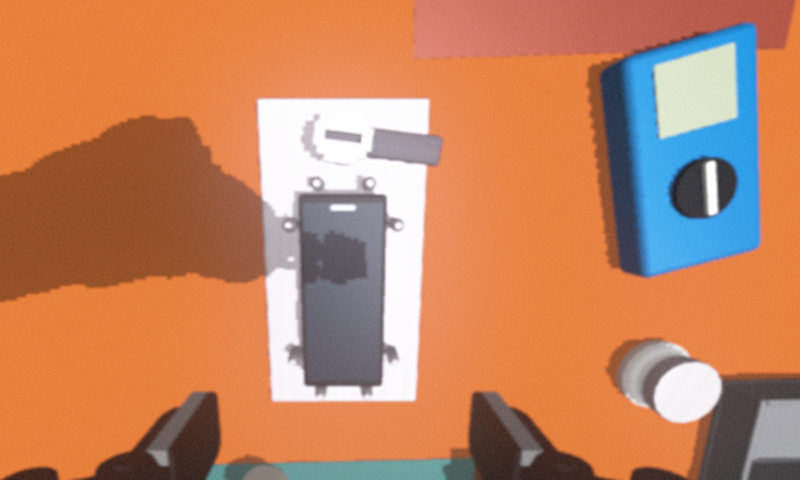

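Phone lies flat (slopes under 0.2%) between all eight pins, the tongue is at crop (405,146), and the slot at (345,136). Now I'll go above the driver.

carry_out(series=[[0,0,5,0,0,1.4,0.95],[2.5,-4,0,0,0,0,0.95],[2.5,-4,0,0,0,0,0.95],[2.5,-4,0,0,0,0,0.95],[2.5,-4,0,0,0,0,0.95],[2.5,-4,0,0,0,0,0.95],[2.4,-3.9,0,0,0,0,0.95],[0,0,0,0,0,0,0.95],[0,0,0,0,0,0,0.95]])

```text
time: 9.75
tool_pos: [0.6646, -0.1316, 0.2264]
tcp_rot: [-3.137, -0.0, 1.568]
contact_force: [-0.7, 2.3, -0.1]
grip_width: 0.0812
gripper_force: 0.0
```

```bash
cat > d.py <<'E'
from m import *
o=observe();print(o["tool_pos"],o["tcp_rot"])
a=get_image("wrist"); np.savez("wd.npz",**a); save(a,"wd.png")
W=cloud(a); near=(np.hypot(W[...,0]-.667,W[...,1]+.085)<.05)
m=near&(W[...,2]>.183)&(W[...,2]<.205); print("top",m.sum(),np.nanmedian(W[m],0))
k=cv2.morphologyEx(m.astype(np.uint8),cv2.MORPH_OPEN,np.ones((3,3))); print(rect(a,k,.192))
m2=near&(np.abs(W[...,2]-.098)<.006); print("collar/st",m2.sum())
W2=W.copy(); st=(np.abs(W[...,0]-.667)<.06)&(np.abs(W[...,1]+.085)<.06)&(np.abs(W[...,2]-.09)<.004)
print("stand",rect(a,st,.09), np.nanmin(W[st],0),np.nanmax(W[st],0)); v,u=np.where(m);print("pix",u.min(),u.max(),v.min(),v.max(), a["color"][int(v.mean()),int(u.mean())])
E
python3 d.py
```

```text
[ 0.66459118 -0.13161822  0.22637894] [-3.13678122e+00 -4.09090558e-04  1.56839267e+00]
top 1285 [ 0.666328   -0.08456051  0.19279185]
[666.2 -84.7  22.   31.7  24.8]
collar/st 526
stand [666.2 -85.   70.2  70.2  90.3] [ 0.63098807 -0.12027054  0.08840633] [ 0.70129921 -0.04982898  0.09350431]
pix 292 340 133 174 [254 240 176]
```

carry_out(series=[[0.1,2.3,0,0,0,8.5,0.95],[0.1,2.4,0,0,0,8.5,0.95],[0,0,0,0,0,8.5,0.95],[0,0,0,0,0,8.5,0.95],[0,0,0,0,0,8.5,0.95],[0,0,0,0,0,8.5,0.95],[0,0,0,0,0,8.5,0.95],[0,0,0,0,0,8.5,0.95],[0,0,0,0,0,8.5,0.95],[0,0,0,0,0,8.5,0.95]])

```text
time: 10.8
tool_pos: [0.6668, -0.0811, 0.2292]
tcp_rot: [3.141, -0.001, 3.063]
contact_force: [1.0, -0.4, 0.6]
grip_width: 0.0806
gripper_force: 0.0
```

carry_out(series=[[0,0,0,0,0,8.5,0.95],[0,0,0,0,0,8.5,0.95],[0,0,0,0,0,8.5,0.95],[0,0,0,0,0,4.4,0.95],[0,0,0,0,0,0,0.95],[0,0,0,0,0,0,0.95]])

```text
time: 11.4
tool_pos: [0.6671, -0.082, 0.2294]
tcp_rot: [3.141, -0.0, -2.708]
contact_force: [-0.1, -0.3, 0.0]
grip_width: 0.0809
gripper_force: 0.0
```

```bash
python3 d.py; python3 -c "
from h import *
print(observe()['joint_pos'])"
```

```text
[ 0.66710323 -0.08201816  0.22937011] [ 3.14089691e+00 -4.44994050e-04 -2.70764717e+00]
top 1108 [ 0.6649301  -0.08619742  0.19287783]
[665.5 -86.   21.4  32.9  24.9]
collar/st 631
stand [ 6.669e+02 -8.520e+01  7.020e+01  7.070e+01  4.000e-01] [ 0.63166741 -0.12046336  0.08600998] [ 0.70213842 -0.0502899   0.0935242 ]
pix 298 325 188 228 [253 232 163]
[ 0.29250822  0.50349232 -0.3673933   1.41496905  0.18296818  1.25718461
  1.91476717]
```

carry_out(series=[[-0.1,-0.3,-3,0,0,0,0.95],[0,0,-4,0,0,0,0.95],[0,0,-3.2,0,0,0,0.95],[0,0,-2,0,0,0,0.8],[0,0,0,0,0,0,0.6],[0,0,0,0,0,0,0.4],[0,0,0,0,0,0,0.1],[0,0,0,0,0,0,0.1],[0,0,0,0,0,0,0.1],[0,0,0,0,0,0,0.1]], squeeze=70)

```text
time: 12.45
tool_pos: [0.6675, -0.0863, 0.1093]
tcp_rot: [-3.14, 0.002, -2.707]
contact_force: [-1.3, 1.2, 6.6]
grip_width: 0.021
gripper_force: 71.2
```

carry_out(series=[[0,0,3,0,0,0,0.1],[0,0,4,0,0,0,0.1],[0,0,4,0,0,0,0.1],[-1.8,3.7,0,0,0,-8.5,0.1],[-1.8,3.7,0,0,0,-8.5,0.1],[-1.8,3.7,0,0,0,-8.5,0.1],[-1.8,3.7,0,0,0,-8.5,0.1],[-1.8,3.7,0,0,0,-1,0.1],[-1.8,3.7,0,0,0,0,0.1],[-1.8,3.7,0,0,0,0,0.1]])

```text
time: 13.45
tool_pos: [0.5395, 0.1738, 0.2179]
tcp_rot: [-3.141, 0.0, 2.965]
contact_force: [-0.2, 0.1, -2.1]
grip_width: 0.0208
gripper_force: 70.3
```

carry_out(series=[[-1.5,3,0,0,0,0,0.1],[0,0,0,0,0,0,0.1],[0,0,0,0,0,0,0.1]])

```text
time: 13.75
tool_pos: [0.5252, 0.2031, 0.2178]
tcp_rot: [-3.141, 0.0, 2.967]
contact_force: [0.4, -0.1, -0.7]
grip_width: 0.0215
gripper_force: 70.1
```

```bash
python3 - <<'E'
from m import *
o=observe();t=o["tool_pos"];print(t,o["tcp_rot"],o["contact_force"],o["grip_width"])
for n in("wrist","scene","side"):
    a=get_image(n); np.savez("t_%s.npz"%n,**a); save(a,"t_%s.png"%n)
    W=cloud(a)
    m=(np.hypot(W[...,0]-t[0],W[...,1]-t[1])<.06)
    for lo,hi,nm in((.045,.056,"tongue"),(.06,.068,"head"),(.1,.13,"blade/shaft"),(.13,.21,"hi")):
        k=m&(W[...,2]>lo)&(W[...,2]<hi); q=W[k]
        if len(q): v,u=np.where(k); print(n,nm,len(q),np.round(np.median(q,0),4),"px",u.min(),u.max(),v.min(),v.max())
E
```

```text
[0.52521372 0.20307938 0.21782542] [-3.14133632e+00  3.43636517e-04  2.96720059e+00] [ 0.43780693 -0.11824925 -0.6929759 ] 0.02151889967276667
wrist tongue 627 [0.5208 0.1621 0.0455] px 267 329 156 202
wrist head 531 [0.519  0.2128 0.065 ] px 309 334 162 191
wrist blade/shaft 8 [0.5167 0.205  0.1253] px 314 316 185 187
wrist hi 947 [0.5152 0.2065 0.2076] px 285 345 187 235
scene tongue 127 [0.5546 0.2106 0.0511] px 395 423 238 261
scene head 78 [0.5215 0.2144 0.0623] px 411 424 241 250
scene blade/shaft 17 [0.5267 0.2044 0.1222] px 414 418 225 229
scene hi 177 [0.5298 0.2068 0.2009] px 411 428 197 225
side tongue 50 [0.5411 0.2023 0.0513] px 293 314 168 180
side head 38 [0.5186 0.2096 0.0636] px 294 302 165 170
side blade/shaft 10 [0.5221 0.1995 0.1248] px 298 301 153 155
side hi 79 [0.5223 0.1936 0.202 ] px 294 305 134 154
```

```bash
python3 - <<'E'
from m import *
a=dict(np.load("w4.npz")); f=lambda u,v,z:onplane(a,160+u/2.5,v/2.5,z)[:2]*1000
for p,q,z in(((342,122),(443,140),.064),((478,115),(655,147),.054),((460,190),(638,221),.048)):
    d=f(*q,z)-f(*p,z);print(np.degrees(np.arctan2(d[1],d[0])),np.linalg.norm(d))
g=a["color"].astype(int).max(2)[40:64,290:345]; m=np.zeros((400,640),bool); m[40:64,290:345]=g<150
n,l,s,c=cv2.connectedComponentsWithStats(m.astype(np.uint8))
for i in range(1,n):
    if s[i][4]>60: print(s[i],c[i],rect(a,l==i,.064))
b=dict(np.load("w5.npz"));W=cloud(b);m=(W[...,2]>.047)&(W[...,2]<.058)&(W[...,0]>.541)&(W[...,0]<.6)&(W[...,1]>.17);print(m.sum(),rect(b,m,.054))
# blade in scene/side: grey column below handle
a=dict(np.load("t_scene.npz"))
for n,u0,v0 in(("scene",416,225),("side",300,153)):
    a=dict(np.load("t_%s.npz"%n)); W=cloud(a)
    for z in(.120,.130,.140,.150):
        k=(np.abs(W[...,2]-z)<.005)&(np.hypot(W[...,0]-.525,W[...,1]-.203)<.02); v,u=np.where(k)
        if len(u): o,d=ray(a,u.mean(),v.mean()); print(n,z,len(u),u.mean(),v.mean(),onplane(a,u.mean(),v.mean(),W[k][:,2].mean())[:2])
E
```

```text
-9.25317247512812 22.494380965077244
-9.283782633283359 42.202008659740265
-9.1958456038036 44.970821915312136
[297  44  41  16 362] [317.06353591  51.4198895 ] [520.5 213.2   4.8  21.7 170.9]
784 [560.6 206.8  18.1  41.4 171.8]
scene 0.12 13 415.9230769230769 226.84615384615384 [0.52518462 0.20440553]
scene 0.13 12 415.4166666666667 224.41666666666666 [0.52937776 0.20407584]
scene 0.14 11 416.6363636363636 221.45454545454547 [0.52761732 0.20526094]
scene 0.15 11 417.09090909090907 218.0909090909091 [0.52781491 0.20517613]
side 0.12 5 299.4 154.4 [0.52312062 0.20264506]
side 0.13 9 299.44444444444446 153.33333333333334 [0.52244542 0.19809674]
side 0.14 6 299.6666666666667 151.0 [0.52335377 0.19779061]
side 0.15 4 299.5 148.5 [0.5226848  0.19692801]
```

carry_out(series=[[-0.2,0.5,0,0,0,0.9,0.1],[-0.15,0.5,-2,0,0,0,0.1],[0,0,-2,0,0,0,0.1],[0,0,-0.6,0,0,0,0.1],[0,0,0,0,0,0,0.1],[0,0,0,0,0,0,0.1]])

```text
time: 14.5
tool_pos: [0.5226, 0.2126, 0.1724]
tcp_rot: [3.141, 0.001, 2.981]
contact_force: [0.4, 0.6, 0.2]
grip_width: 0.0213
gripper_force: 70.3
```

```bash
python3 - <<'E'
from m import *
o=observe();t=o["tool_pos"];print(t,o["tcp_rot"],o["contact_force"],o["grip_width"])
C=[]
for n,(x,y,w,h) in dict(wrist=(250,120,130,100),scene=(370,190,80,80),side=(270,130,60,60)).items():
    a=get_image(n); np.savez("t_%s.npz"%n,**a)
    C.append(cv2.resize(a["color"][y:y+h,x:x+w,::-1],(266*w//h if n=="wrist" else 266,266) if n!="wrist" else (390,300),interpolation=cv2.INTER_CUBIC))
top=np.zeros((300,800,3),np.uint8); top[:,:390]=C[0]; bot=np.zeros((266,800,3),np.uint8); bot[:,:266]=C[1]; bot[:,280:546]=C[2]
cv2.imwrite("pics/comp.png",np.vstack([top,bot]))
E
```

```text
[0.52257049 0.21258179 0.17238897] [3.14111936e+00 6.31336467e-04 2.98071801e+00] [0.38196023 0.61965457 0.21753508] 0.021275296566409443
```

View pics/comp.png

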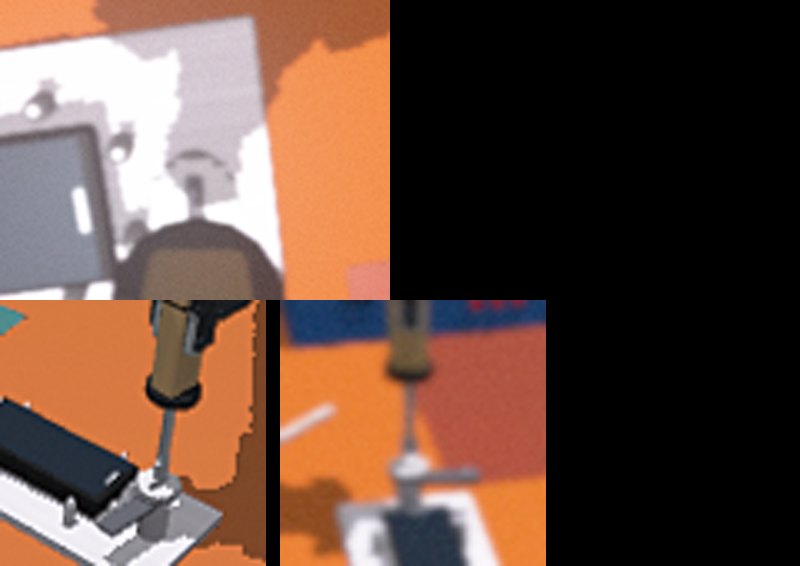

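The blade stands end-on in line with the slot in the wrist crop (slot at 195,185 and shaft at 197,205), and over the head in both other views (160,485 and 408,450). Now I lower gently.

carry_out(series=[[0,0,-0.5,0,0,0,0.1],[0,0,-0.3,0,0,0,0.1],[0,0,-0.2,0,0,0,0.1],[0,0,-0.2,0,0,0,0.1],[0,0,0,0,0,0,0.1]])

```text
time: 15.15
tool_pos: [0.5219, 0.2125, 0.1593]
tcp_rot: [-3.141, -0.001, 2.981]
contact_force: [-0.1, 0.3, -1.1]
grip_width: 0.0214
gripper_force: 70.3
```

carry_out(series=[[0,0,-0.15,0,0,0,0.1],[0,0,-0.15,0,0,0,0.1],[0,0,0,0,0,0,0.1]])

```text
time: 15.45
tool_pos: [0.522, 0.2125, 0.1565]
tcp_rot: [-3.141, -0.0, 2.981]
contact_force: [-0.0, 0.0, -2.1]
grip_width: 0.021
gripper_force: 70.3
```

carry_out(series=[[0,0,0,0,0,-8,0.1],[0,0,0,0,0,-8,0.1],[-0.05,0,0,0,0,-8,0.1],[-0.05,0,0,0,0,-8,0.1],[0,-0.05,0,0,0,-8,0.1],[-0.05,0,0,0,0,-8,0.1],[0,0,0,0,0,-8,0.1],[0,0,0,0,0,-8,0.1],[0,0,0,0,0,-8,0.1],[0,0,0,0,0,0,0.1]])

```text
time: 16.45
tool_pos: [0.5196, 0.2113, 0.1564]
tcp_rot: [-3.139, 0.001, 1.722]
contact_force: [-2.3, -2.2, 1.0]
grip_width: 0.0212
gripper_force: 70.5
```

```bash
cat > ton.py <<'E'
from m import *
o=observe();t=o["tool_pos"];print(t,o["tcp_rot"],o["contact_force"],o["wrist_torque"],o["grip_width"],o["joint_pos"][6])
c=np.array([.5205,.2127])
for n in("scene","side","wrist"):
    a=get_image(n); W=cloud(a); d=W[...,:2]-c; rr=np.hypot(d[...,0],d[...,1])
    g=a["color"].astype(int)
    m=(rr>.021)&(rr<.068)&(W[...,2]>.049)&(W[...,2]<.059)
    if m.sum()>15:
        q=d[m]; ang=np.degrees(np.arctan2(q[:,1],q[:,0])); mm=np.median(q,0)
        print(n,m.sum(),"dir of mean",np.degrees(np.arctan2(mm[1],mm[0])),"tip r",rr[m].max(), rect(a,m,.054))
E
python3 ton.py
```

```text
[0.51958593 0.2113134  0.15640093] [-3.13946955e+00  1.40467359e-03  1.72247323e+00] [-2.2646615  -2.22857486  1.00144337] [-0.83591852  0.90949443  0.0387653 ] 0.0212224361317954 -0.3661002045223773
scene 71 dir of mean -64.67957792934448 tip r 0.06030731884833223 [540.1 177.7  20.6  39.6 113.6]
side 37 dir of mean -73.12369308467136 tip r 0.06454382878931089 [532.7 171.2  20.4  48.8 111.5]
```

carry_out(series=[[0,0,0,0,0,-7,0.1],[0,0,0,0,0,-7,0.1],[0.05,0,0,0,0,-7,0.1],[0,0,0,0,0,0,0.1]])

```text
time: 17.0
tool_pos: [0.5196, 0.2118, 0.1564]
tcp_rot: [-3.139, 0.002, 1.357]
contact_force: [-4.8, -3.6, 2.7]
grip_width: 0.021
gripper_force: 70.9
```

```bash
python3 ton.py
```

```text
[0.51959695 0.2117655  0.15636422] [-3.13895679e+00  1.62995085e-03  1.35697605e+00] [-4.79855012 -3.56451274  2.70569498] [-0.95403967  1.90475423  0.07418603] 0.020983867066707695 -0.7039791645248562
scene 73 dir of mean -84.2928080363193 tip r 0.059491055385048605 [526.5 174.8  20.8  41.7  90.3]
side 32 dir of mean -91.21461614295572 tip r 0.06795087988802288 [519.2 167.2  18.1  46.3  92.8]
```

carry_out(series=[[0,0,0,0,0,-3,0.1],[0,0,0,0,0,0,0.1]])

```text
time: 17.35
tool_pos: [0.5195, 0.2118, 0.1564]
tcp_rot: [-3.139, 0.002, 1.307]
contact_force: [-5.7, -2.9, 2.3]
grip_width: 0.021
gripper_force: 70.9
```

```bash
python3 ton.py
```

```text
[0.5195304  0.21180169 0.1563885 ] [-3.13888477e+00  1.61196599e-03  1.30703327e+00] [-5.68619995 -2.86995628  2.28889822] [-0.86928511  1.93785529  0.00256496] 0.020984877192236375 -0.7501567577744127
scene 72 dir of mean -86.32649010281476 tip r 0.06136703960842148 [524.7 173.7  20.7  39.6  90.2]
side 30 dir of mean -93.40658581521186 tip r 0.06519611970487739 [517.3 167.3  17.2  44.2  88.1]
```

carry_out(series=[[0,0,0,0,0,5,0.1],[0,0,0,0,0,0,0.1],[0,0,1,0,0,0,0.1],[0,0,2,0,0,0,0.1],[0,0,4,0,0,0,0.1],[0,-4,0,0,0,0,0.1],[0,-4,0,0,0,0,0.1],[0,-3,0,0,0,0,0.1],[0,0,0,0,0,0,0.1],[0,0,0,0,0,0,0.1]])

```text
time: 18.5
tool_pos: [0.5225, 0.1021, 0.228]
tcp_rot: [3.138, -0.002, 1.391]
contact_force: [0.2, 0.7, -1.3]
grip_width: 0.021
gripper_force: 70.4
```

```bash
python3 ton.py; python3 - <<'E'
from m import *
# driver tip/handle tilt check from scene/side is skipped; angle of tongue from wrist
a=get_image("wrist");W=cloud(a)
m=(np.abs(W[...,0]-.520)<.03)&(W[...,1]>.145)&(W[...,1]<.193)&(W[...,2]>.0485)&(W[...,2]<.06)
v,u=np.where(m);print(m.sum(),u.min(),u.max(),v.min(),v.max()); print(rect(a,m,.054))
s=(np.hypot(W[...,0]-.5205,W[...,1]-.2127)<.03)&(W[...,2]>.061)&(W[...,2]<.068);print("head",s.sum(),np.nanmedian(W[s],0))
p=(np.abs(W[...,0]-.518)<.07)&(W[...,1]>.2)&(W[...,1]<.26)&(np.abs(W[...,2]-.012)<.004);print("plate",rect(a,p,.012))
E
```

```text
[0.52251973 0.10207412 0.22802462] [ 3.13820402e+00 -2.05596293e-03  1.39066822e+00] [ 0.22198444  0.67727535 -1.28186567] [ 0.04891342 -0.02050514  0.04167785] 0.0210133766795467 -0.46334454508984735
scene 70 dir of mean -87.70862205759548 tip r 0.06029862852088775 [523.8 173.7  19.2  39.6  90.8]
side 28 dir of mean -94.39426695558187 tip r 0.06397534372387495 [517.9 167.9  16.1  44.2  88.1]
wrist 542 dir of mean -91.33396363574965 tip r 0.06177850101534097 [519.5 172.2  17.9  42.3  89.2]
549 292 312 106 143
[519.5 172.1  17.9  41.9  89.4]
head 648 [0.51991127 0.21335034 0.06507624]
plate [520.4 221.8  44.9 119.9 179.2]
```

The tongue now points at -90.7° and the jig's -y at about -91°. I'm carrying the driver back over the stand.

carry_out(series=[[2.9,-3.8,0.5,0,0,0,0.1],[2.9,-3.8,0,0,0,0,0.1],[2.9,-3.8,0,0,0,0,0.1],[2.9,-3.7,0,0,0,0,0.1],[2.8,-3.7,0,0,0,0,0.1],[0,0,0,0,0,0,0.1],[0,0,0,0,0,0,0.1]])

```text
time: 19.4
tool_pos: [0.6654, -0.0861, 0.2306]
tcp_rot: [-3.14, -0.0, 1.392]
contact_force: [-0.9, -0.3, -0.4]
grip_width: 0.0211
gripper_force: 70.3
```

```bash
python3 - <<'E'
from m import *
o=observe();t=o["tool_pos"];print(t,o["tcp_rot"],o["joint_pos"])
for n in("scene","side"):
    a=get_image(n);W=cloud(a)
    for lo,hi in((.13,.15),(.15,.17),(.215,.25)):
        k=(W[...,2]>lo)&(W[...,2]<hi)&(np.hypot(W[...,0]-t[0],W[...,1]-t[1])<.025); print(n,lo,k.sum(),np.round(np.nanmedian(W[k],0)*1000,1) if k.any() else 0)
    k=(np.abs(W[...,2]-.09)<.003)&(np.hypot(W[...,0]-.6665,W[...,1]+.085)<.055);print(" stand",rect(a,k,.09),k.sum())
E
```

```text
[ 0.66544887 -0.08605235  0.23056113] [-3.14040311e+00 -8.20722153e-06  1.39186574e+00] [-0.0136638   0.4715129   0.1048824   1.44178799 -0.05057298  1.23210336
 -0.08221365]
scene 0.13 22 [668.9 -79.3 138.8]
scene 0.15 21 [669.2 -81.2 160.4]
scene 0.215 184 [675.5 -72.2 228.2]
 stand [ 6.689e+02 -8.140e+01  7.110e+01  7.160e+01  2.000e-01] 249
side 0.13 8 [663.5 -88.5 144.8]
side 0.15 13 [663.7 -87.1 158.5]
side 0.215 106 [659.1 -98.1 226.7]
 stand [664.2 -91.1  71.7  77.7  89.7] 191
```

carry_out(series=[[0.1,0,-3,0,0,0,0.1],[0,0,-2,0,0,0,0.1],[0,0,-2,0,0,0,0.1],[0,0,-2,0,0,0,0.1],[0,0,-1.5,0,0,0,0.1],[0,0,-0.8,0,0,0,0.1],[0,0,0,0,0,0,0.1]])

```text
time: 20.2
tool_pos: [0.6655, -0.085, 0.1179]
tcp_rot: [-3.14, -0.0, 1.394]
contact_force: [-0.4, 0.2, -1.1]
grip_width: 0.0214
gripper_force: 70.3
```

carry_out(series=[[0,0,-0.4,0,0,0,0.1],[0,0,-0.2,0,0,0,0.1],[0,0,-0.15,0,0,0,0.1],[0,0,-0.1,0,0,0,0.1],[0,0,0,0,0,0,0.1]])

```text
time: 20.7
tool_pos: [0.6661, -0.0859, 0.1102]
tcp_rot: [3.141, -0.0, 1.393]
contact_force: [-0.3, 0.2, -1.7]
grip_width: 0.021
gripper_force: 70.3
```

carry_out(series=[[0,0,-0.1,0,0,0,0.1],[0,0,-0.1,0,0,0,0.1],[0,0,0,0,0,0,0.1]])

```text
time: 21.0
tool_pos: [0.6663, -0.086, 0.1093]
tcp_rot: [3.141, -0.0, 1.393]
contact_force: [-2.8, 0.4, 5.3]
grip_width: 0.0211
gripper_force: 71.1
```

carry_out(series=[[0,0,0,0,0,0,0.3],[0,0,0,0,0,0,0.5],[0,0,0,0,0,0,0.8],[0,0,0,0,0,0,0.95],[0,0,0,0,0,0,0.95],[0,0,3,0,0,0,0.95],[0,0,5,0,0,0,0.95],[0,-2,5,0,0,0,0.95],[0,-3,2,0,0,0,0.95],[0,0,0,0,0,0,0.95]])

```text
time: 22.0
tool_pos: [0.6672, -0.1407, 0.2593]
tcp_rot: [3.134, 0.003, 1.387]
contact_force: [-1.2, -0.9, 0.4]
grip_width: 0.0812
gripper_force: 0.0
```

```bash
python3 d.py; python3 ton.py; python3 - <<'E'
from m import *
a=get_image("wrist");W=cloud(a)
k=(np.hypot(W[...,0]-.6665,W[...,1]+.085)<.03)&(np.abs(W[...,2]-.098)<.0035);print("collar",k.sum(),np.nanmedian(W[k],0))
b=get_image("scene");W=cloud(b);m=(np.abs(W[...,0]-.518)<.028)&(np.abs(W[...,1]-.105)<.055)&(W[...,2]>.03)&(W[...,2]<.055)
q=W[m];A=np.c_[q[:,:2]-[.518,.1087],np.ones(len(q))];print("phone plane",np.linalg.lstsq(A,q[:,2],rcond=None)[0],m.sum())
E
```

```text
[ 0.66716332 -0.14070756  0.25934994] [3.13393173e+00 3.11445617e-03 1.38682093e+00]
top 1003 [ 0.66770235 -0.08393903  0.19281297]
[667.4 -84.3  21.6  31.1  79.4]
collar/st 491
stand [ 6.661e+02 -8.490e+01  7.010e+01  7.020e+01  2.000e-01] [ 0.63107442 -0.11992982  0.08880378] [ 0.70127285 -0.04982571  0.09362377]
pix 288 314 120 158 [254 238 172]
[ 0.66647118 -0.13777559  0.25674772] [3.13769307e+00 1.25183055e-03 1.38866493e+00] [-0.34162343  0.01661899 -0.51512134] [ 0.04503538 -0.00442748  0.01947689] 0.08122625719277028 -0.005977515836705172
scene 71 dir of mean -88.25206194338492 tip r 0.06120216485283272 [523.9 173.7  19.2  39.6  90.2]
side 33 dir of mean -94.75111980944868 tip r 0.0663622533838056 [517.2 171.2  16.3  52.2  90. ]
collar 250 [ 0.68058767 -0.07971087  0.09895391]
phone plane [-0.0415441   0.02222311  0.04202379] 542
```

The driver top is at 0.1928 m, the same as before it was taken, so it is fully down and upright. The tongue is in over the phone and the arm is clear.

```bash
python3 -c "
from plant import close_job
print(close_job())"
```

```text
the job is handed in; nothing more can be done
None
```

The job is handed in at about 22 s on the robot's clock: the phone lies flat between the jig's pins, the tongue was turned with the screwdriver until it points straight in over the phone's end (within about 1° by the cameras), and the screwdriver is back in its stand, upright and fully down.

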